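# Dispense one cap and stage it in the pick-up nest

## Task

Stage one cap for the next lid: press the cap feeder's plunger fully in, once, so that a single yellow cap comes out, and let the plunger spring back so that the next cap drops down. Then nudge the cap that came out sideways into the pick-up nest, the block with the round pocket and not the reject tray, so that it lies flat in the pocket. Only push with the fingertips: lift nothing, leave the other caps in the feeder and do not shift the things lying around.

Things in the scene. Friction and masses are not known exactly. Their poses are not given: they have to be found in the camera images.
- cap_feeder: Cap feeder, aluminium fixture 80 x 229 mm screwed to the bench. Origin on the bench under the axis of its stack of three caps; x = level direction of ejection (roughly the robot's left), z up. Slide floor 14 mm above the bench. Four rods with two tie bars (58 x 68 mm, tops 61 mm above the bench) hold the stack; only the lowest cap fits through the gate.
- plunger (a joint): Spring-returned pusher, m of travel along feeder x: 0 = home (out), 0.070 = fully in at its stop, when the lowest cap is wholly out on the outlet table. About 4 N to start, 9 N to hold it in, more when pushed fast. Let go, it springs back by itself within half a second and the next cap falls to the slide floor.
- plunger_pad (a point): Centre of the outer face of the plunger's round black palm pad, to be pushed along feeder x. Pad 36 mm across, centre 36 mm above the bench (feeder base 14 mm above the bench beneath it); moves with the plunger. At home 120 mm behind the feeder's origin (x = -120 mm), free space behind it.
- outlet (a point): Centre of the outlet table's surface: feeder x = 65 mm, y = 0, 14 mm above the bench. The table is 80 mm wide (y), open to both sides, closed ahead (x = 97.5 mm) by a stop 9 mm high and behind (x = 31 mm) by the rail ends, so an ejected cap (centre at x = 63 to 68 mm) can slide only along feeder y, with 9 mm play.
- pick_nest: Pick-up nest, fixed aluminium block 79 x 83 mm docked at one side of the outlet table (feeder +y or -y, differs). Origin on the bench under its centre, axes as the feeder's. Top 12 mm above the bench; round pocket 62 mm across, 3.5 mm deep, between guide walls 62 mm apart (mouths flared to 68 mm), tops 19.5 mm above the bench. A cap slid over it drops in.
- nest_seat (a point): Centre of the floor of the nest's pocket, 8.5 mm above the bench, 82 mm along feeder y (+ or -) from the outlet's centre. The top of a seated cap is 20 mm above the bench; it may lie anywhere within the pocket's play.
- reject_tray: Reject tray, fixed shallow open steel tray 84 x 83 mm, rim 11 mm above the bench, docked at the other side of the outlet table; one rejected cap lies in it (top 14 mm above the bench). Origin on the bench under its centre, axes as the feeder's.
- cap_1: Yellow screw cap, a flat disc 58 mm across (57.6 mm at the contact) and 11.7 mm high, about 18 g, loose. Origin at the centre of its underside, z up. The lowest of the three in the feeder's stack, the one to be dispensed: at the start on the slide floor at the feeder's origin.
- cap_2: Yellow screw cap, a flat disc 58 mm across (57.6 mm at the contact) and 11.7 mm high, about 18 g, loose. Origin at the centre of its underside, z up. Second from below in the stack.
- cap_3: Yellow screw cap, a flat disc 58 mm across (57.6 mm at the contact) and 11.7 mm high, about 18 g, loose. Origin at the centre of its underside, z up. Top one of the stack; its top is 50 mm above the bench.
- cap_reject: Yellow screw cap, a flat disc 58 mm across (57.6 mm at the contact) and 11.7 mm high, about 18 g, loose. Origin at the centre of its underside, z up. The rejected cap in the reject tray; bystander.
- spout: White spout insert, 51 mm flange, 27 mm high, loose on the bench; bystander. Origin at the centre of its underside.
- spare_nut: Knurled steel nut, 34 mm across, 25 mm high, loose; bystander. Origin at the centre of its underside.
- gauge_block: Steel gauge block 20 x 35 x 26 mm, loose; bystander. Origin at the centre of its underside.
- oiler: Small oil bottle 36 mm across, 98 mm high, loose, behind the feeder; bystander. Origin at the centre of its underside.
- tape_2: Roll of black tape 53 mm across, 19 mm high, loose, at the left front; bystander. Between it and the feeder a tall press overhangs the bench from the back (keep the arm drawn in when passing it). Origin at the centre of its underside.
- fuse_tin: Green tin 95 x 139 x 37 mm, shut, loose, at the right front; bystander. Origin at the centre of its underside.
There are look-alikes about, which are no part of the job. Leave any black look-alike of the cap_3 alone.

How it is judged:
By the outcome, as a careful person would: the job done as asked, in the order asked, and still so for the second after the job is handed in, with the robot touching nothing.
It also fails if it takes over 64 s, if anything falls off the work surface, if the arm or the gripper's body presses on something with over 40 N, if the wrist force passes 120 N, or if a joint passes its speed limit or range.

## Robot

A 6-joint arm with a two-finger parallel gripper is mounted at the origin on a cart in front of the work surface, level with it; the furniture and walls round the work are solid. World frame = base frame: x ahead of the robot, y to its left, z up, the work surface at z = 0. Lengths are in m, angles in rad, forces in N, time in s.
With the tool pointing down it reaches from about 0.225 to 0.875 m from the base axis. Payload 3.4 kg.
Tool frame: the origin (TCP) lies midway between the tips of the shut fingers; the grasp point (between the pads) lies 19 mm behind it; z points along the fingers, y is the line along which they close (so a half turn about z gives the same grasp; the last joint's range is limited). The gripper opens to 85 mm and grips with 20 to 120 N. Pads are 22 mm wide; open, the fingers measure 114 mm over their backs; the gripper's body (76 mm by 85 mm) begins 54 mm behind the grasp point. The pads swing forward as they close: fully open they stand 13 mm farther back than shut.
Start: joints at [1.192, 0.276, 1.505, -0, 1.361, -0.121], TCP at [0.147, 0.556, 0.231] pointing down, gripper open.
Joint ranges: [-2.89, 2.89], [-0.75, 2.08], [0.22, 2.7], [-1.18, 4.32], [0.11, 2.71], [-2.7, 2.7]. Speed limits (rad/s): [2.57, 2.57, 3.14, 3.14, 3.14, 3.14].

## Interface

Orientations are given as a unit quaternion [w, x, y, z].
In Python, from rig import * gives the robot as it stands.
- The arm moves only by the tool apply_moves, never from a script. Its argument "steps" is one flat list of numbers, 4 for each row, row after row: the shift along the world's x, y, z in cm, then the turn about the world's z in degrees. A call has 1 to 8 rows; each row is the pose to reach, as a shift and turn from the pose commanded when the call began; what a row does not reach only later rows make up. A row lasts 1/12 s, in which the tool goes at most 41.7 mm and 7.16 degrees, less where a joint would pass 70% of its speed; a pose out of reach is approached as far as the arm can. A call with a gripper value outside its range is refused whole. "jaw" is the closure in counts, from 0 (fully open) to 255 (shut), set as the call begins (left out, the last holds). The fingers move at their own pace and stop on an object; "newtons" is the grip in N (left out, the last holds). Time passes only in rows, so rows that repeat a pose let the fingers close. It gives the time, the measured TCP pose, the force, the opening and the grip force at its end, in the units of the state.
- get_state(): the state, without advancing time (a new reading comes with each control period).
- get_image(name): name is "scene" or "top" or "wrist"; returns the picture (400x640x3 uint8, red, green, blue); there is no depth.
- calibration(name): a dict with "fx", "fy", "cx", "cy" (pixels), "xyz" and "rotation" of the camera in the world. Camera axes: x right, y up, looking along -z (the intrinsics and any distortion apply to the point x, -y, -z); pixel columns grow to the right and rows downward; lengths in m; the calibration is good to about 2 mm. A picture is of the moment at which its call begins: read the wrist's pose just before it. calibration takes no time and is no camera call; for the wrist camera it gives the pose at the moment of the call.
- sign_off(): hands the job in; it is judged then, once.
The state is a dict: "clock": time; "qpos": joint angles; "qd": joint speeds; "effort": joint torques, N m; "position": TCP position; "ee_rot": TCP orientation; "contact_force": force on the tool from outside, world axes, zero at the start; "moment": the same for the moment, N m; "width": finger opening in m; "gripper_force": force on a finger pad.
Only numpy, scipy, OpenCV 4.12 (cv2) and the standard library are available. Lean on these libraries where they do the work, as an engineer would, in place of code of your own. Each camera call takes 0.05 s, during which the arm holds its last target. There are 200 camera calls.

## Working session

There is one attempt and no reset: what is moved stays moved. The work goes in short steps, Python scripts to look and compute and a tool call to move; the robot and the scene stay as the last step left them, time stands still between calls to the robot, and variables do not carry over. Pictures are saved under pics/ and viewed, at most 10 in all, crops included, and the job is handed in when it is done.

Besides the shell and the picture viewer there is one more tool, called after "Emit:" as name(argument=value, ...), one argument or row to a line, values as JSON. apply_moves: Moves the arm, as the interface text tells. Its arguments: {"type":"object","properties":{"steps":{"type":"array","items":{"type":"number"}},"jaw":{"type":"number"},"newtons":{"type":"number"}},"required":["steps"]}

```bash
mkdir -p pics
python3 - <<'E'
from rig import *
import cv2
for n in("scene","top"):
    im=get_image(n); cv2.imwrite(f"pics/{n}0.png",im[:,:,::-1])
    c=calibration(n); print(n,{k:(v if not hasattr(v,'tolist') else v.tolist()) for k,v in c.items()})
s=get_state();print(s['clock'],s['position'],s['ee_rot'],s['width'])
E
```

```text
scene {'fx': 408.4382000433005, 'fy': 408.4382000433005, 'cx': 315.9887801012461, 'cy': 202.35628130115603, 'xyz': [-0.2800060122740397, -0.6964972377448464, 0.7210429538666764], 'rotation': [0.7807503685661338, 0.4704364012911748, -0.2015379738273339, -0.35847022111972954]}
top {'fx': 377.9400177364347, 'fy': 377.9400177364347, 'cx': 319.09609618416823, 'cy': 197.88224094726553, 'xyz': [0.4093978307451863, 0.08200802086024021, 1.0456388879621052], 'rotation': [-0.6989790111061654, -0.07141510802675621, 0.05549660620637652, 0.7093999937116916]}
0.1 [0.14642123 0.55553969 0.23050333] [-2.02880813e-04  1.28553845e-01  9.91702167e-01 -8.24371369e-04] 0.0854821669803185
```

View pics/scene0.png

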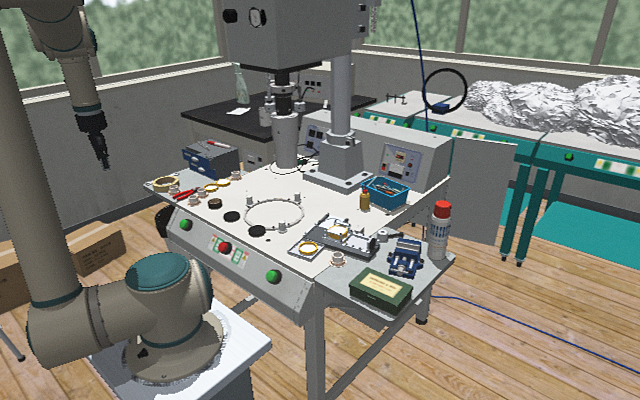

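View pics/top0.png

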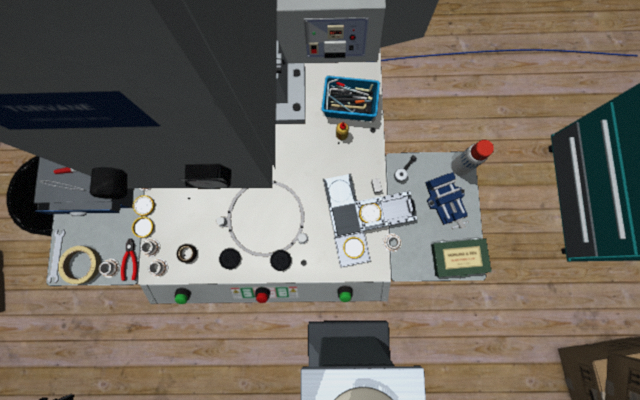

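The top view shows the feeder stack near (370,212) and the plunger pad near (412,208). The outlet is near (345,219), the nest with its round pocket at (340,188), and the reject tray with a cap at (352,248). I'll zoom in next.

```bash
cat > h.py <<'E'
from rig import *
import numpy as np, cv2
from scipy.spatial.transform import Rotation as R
def cam(n):
    c=calibration(n); q=c['rotation']; return c,R.from_quat([q[1],q[2],q[3],q[0]]).as_matrix()
def px(n,p,z,cm=None):
    c,M=cm or cam(n); d=M@np.array([(p[0]-c['cx'])/c['fx'],-(p[1]-c['cy'])/c['fy'],-1])
    o=np.array(c['xyz']); return o+d*(z-o[2])/d[2]
def proj(n,P,cm=None):
    c,M=cm or cam(n); v=M.T@(np.array(P)-c['xyz']); return np.array([c['cx']+c['fx']*v[0]/-v[2],c['cy']+c['fy']*v[1]/v[2]])
E
python3 - <<'E'
import cv2
im=cv2.imread("pics/top0.png")[160:280,320:440+40]
cv2.imwrite("pics/topc.png",cv2.resize(im,None,fx=5,fy=5,interpolation=cv2.INTER_CUBIC))
im=cv2.imread("pics/scene0.png")[205:285,280:400]
cv2.imwrite("pics/scenec.png",cv2.resize(im,None,fx=6,fy=6,interpolation=cv2.INTER_CUBIC))
E
```

```text
(no output)
```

View pics/topc.png

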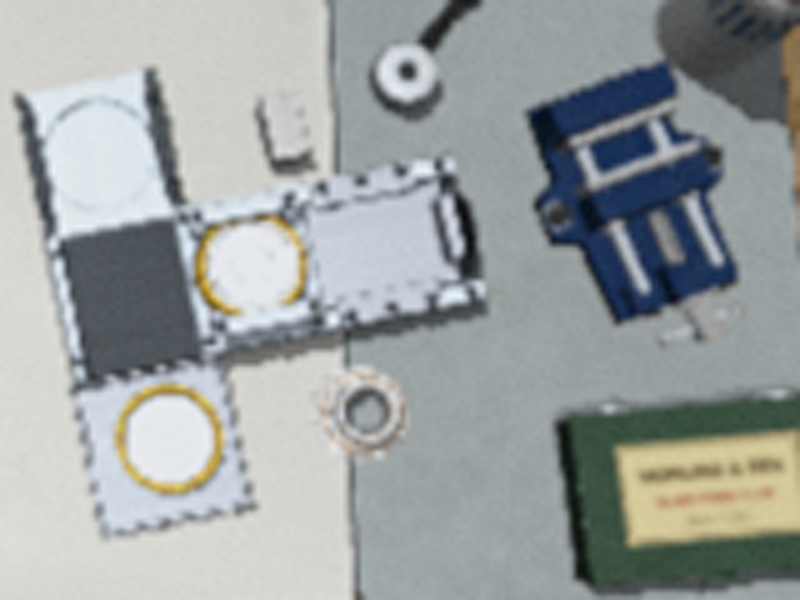

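View pics/scenec.png

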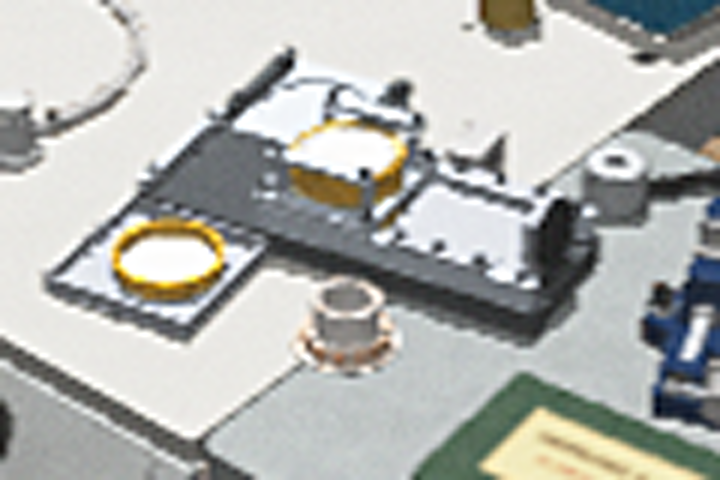

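The top crop shows cap_3 at (250,265), the pocket centre at (100,152), the dark outlet table at (132,300), the pad at (467,228) and the rejected cap at (171,438). In the scene crop, the pad is at (550,228), cap_3's top at (350,150) and the rejected cap at (170,253). So the nest is on the side away from the robot (feeder -y).

Run:
```python
from h import *
from scipy.optimize import least_squares
o=lambda u,v:(320+u/5-.4,160+v/5-.4); s=lambda u,v:(280+u/6-.4,205+v/6-.4)
for nm,a,b in[("cap3",o(250,265),s(350,150)),("rej",o(171,438),s(170,253)),("pad",o(467,228),s(550,228)),("nest",o(100,152),s(295,105))]:
    r=least_squares(lambda P:np.r_[proj("top",P)-a,proj("scene",P)-b],[.4,0,.03]); print(nm,r.x.round(4),r.fun.round(1))
# pose fit: feeder x axis angle th, origin
obs=[("top",o(250,265),(0,0,.05)),("top",o(100,152),(65,-82,12)),("top",o(132,300),(65,0,14)),("top",o(467,228),(-118,0,45)),("scene",s(350,150),(0,0,50)),("scene",s(550,228),(-120,0,36))]
obs[0]=("top",o(250,265),(0,0,50))
def W(p,l):
    c,n=np.cos(p[2]),np.sin(p[2]); l=np.array(l)/1000; return [p[0]+c*l[0]-n*l[1],p[1]+n*l[0]+c*l[1],l[2]]
f=lambda p:np.concatenate([proj(n,W(p,l))-a for n,a,l in obs])
r=least_squares(f,[.37,-.05,1.6],loss='soft_l1'); print(r.x, np.degrees(r.x[2]));print(f(r.x).round(1))
for n,l in dict(pad=(-120,0,36),behind=(-160,0,36),outlet=(65,0,14),nest=(65,-82,8.5)).items(): print(n,np.round(W(r.x,l),4))
for nm,u,z in[("spout",o(366,408),.027),("nut",o(405,75),.025),("gauge",o(288,130),.026),("vise",o(560,215),.03),("tin",o(560,420),.037),("viseL",o(535,110),.04)]: print(nm,px("top",u,z).round(3))
```

```text
cap3 [ 0.5497 -0.0311  0.0488] [ 0.3 -0.4 -0.6  0.1]
rej [0.4602 0.0117 0.0143] [ 0.1 -0.1 -0.2  0. ]
pad [ 0.567  -0.1465  0.0424] [-0.3  0.3  0.4 -0.1]
nest [0.6147 0.0499 0.0159] [-1.1  1.2  1.9 -0.4]
[ 0.54805819 -0.03070884  1.73990835] 99.6894054757656
[ 0.3  0.2 -0.1  0.3 -0.8 -0.7  0.1 -0.2 -1.  -0.   1.3  1.8]
pad [ 0.5683 -0.149   0.036 ]
behind [ 0.575  -0.1884  0.036 ]
outlet [0.5371 0.0334 0.014 ]
nest [0.6179 0.0472 0.0085]
spout [ 0.474 -0.092  0.027]
nut [ 0.657 -0.122  0.025]
gauge [ 0.626 -0.056  0.026]
vise [ 0.576 -0.201  0.03 ]
tin [ 0.465 -0.191  0.037]
viseL [ 0.632 -0.188  0.04 ]
```

Emit:
apply_moves(
  steps=[-4, -18, 0, -30, -4, -18, 0, -30, -4, -18, 0, -30, -4, -18, 0, -30, -4, -18, 0, -30, 6, -25, 0, -45, 6, -25, 0, -45, 6, -25, 0, -45],
  jaw=255,
)

```text
clock: 0.77
position: [0.2067, 0.3047, 0.2314]
ee_rot: [0.0, 0.499, 0.867, 0.0]
contact_force: [0.9, 1.5, 0.0]
width: -0.0
gripper_force: 0.0
```

Emit:
apply_moves(
  steps=[12, -18, 0, -20.5, 12, -18, 0, -20.5, 12, -18, 0, -20.5, 12, -18, 0, -20.5, 12, -18, 0, -20.5, 12, -18, 0, -20.5, 15, -30, 0, -20.5, 15, -30, 0, -20.5],
)

```text
clock: 1.43
position: [0.3467, 0.0448, 0.2312]
ee_rot: [-0.0, 0.643, 0.765, 0.0]
contact_force: [1.7, -0.4, -0.3]
width: -0.0001
gripper_force: 0.0
```

Emit:
apply_moves(
  steps=[8, -20, 0, 0, 8, -20, 0, 0, 8, -20, 0, 0, 8, -20, 0, 0, 8, -20, 0, 0, 8, -20, 0, 0, 8, -20, 0, 0, 8, -20, 0, 0],
)

```text
clock: 2.1
position: [0.4262, -0.154, 0.2306]
ee_rot: [-0.001, 0.645, 0.764, 0.0]
contact_force: [-0.7, 0.4, -0.5]
width: -0.0001
gripper_force: 0.0
```

Run:
```python
from h import *
s=get_state(); im=get_image("wrist"); cv2.imwrite("pics/w1.png",im[:,:,::-1]); c,M=cam("wrist")
print(s['clock'],s['position'],s['ee_rot'],s['qpos'],c['xyz'])
for l in[(.5683,-.149,.036),(.548,-.0307,.05),(.5371,.0334,.014)]: print(proj("wrist",l,(c,M)).round(0))
```

```text
2.1 [ 0.42616359 -0.15401963  0.2306298 ] [-1.43590629e-03  6.44968979e-01  7.64207385e-01  1.64731024e-04] [-5.01287627e-01  9.25681377e-02  1.74346928e+00  9.24258231e-04
  1.30830473e+00 -6.70357872e-01] [ 0.41641394 -0.08781556  0.37410818]
[449. 196.]
[468.  77.]
[460.  12.]
```

View pics/w1.png

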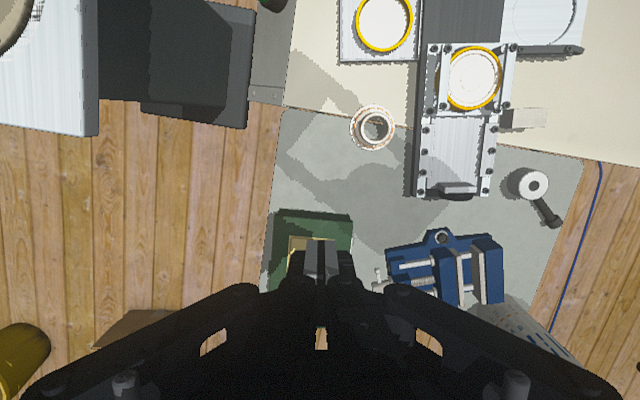

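The wrist view shows the pad at about (457,191), cap_3's top at (474,78), the rejected cap at (384,22), and the vise lug about 40 mm behind the pad. That leaves room for the closed fingers.

Run:
```python
from h import *
cm=cam("wrist"); P=lambda p,z:px("wrist",p,z,cm)
a=P((474,78),.05);print("cap3",a); 
for q,z in[((457,183),.054),((457,198),.036),((441,237),.02),((440,232),.04),((490,232),.05)]: print(q,P(q,z).round(4))
e=[P((415,195),.014),P((492,195),.014)]
# base edges left/right rail lines -> heading
l=P((413,190),.014);l2=P((416,70),.014);print("edge",l,l2,np.degrees(np.arctan2(*(l2-l)[[1,0]])))
l=P((490,195),.03);l2=P((503,112),.03);print(np.degrees(np.arctan2(*(l2-l)[[1,0]])))
print("rej",P((384,22),.014))
```

```text
cap3 [ 0.55348675 -0.03034696  0.05      ]
(457, 183) [ 0.5642 -0.1307  0.054 ]
(457, 198) [ 0.5771 -0.1492  0.036 ]
(441, 237) [ 0.5794 -0.2013  0.02  ]
(440, 232) [ 0.5676 -0.1893  0.04  ]
(490, 232) [ 0.616  -0.1772  0.05  ]
edge [ 0.53496053 -0.15261356  0.014     ] [ 0.50658542 -0.02666054  0.014     ] 102.69583252086478
99.01482801102932
rej [0.46360152 0.01180227 0.014     ]
```

Emit:
apply_moves(
  steps=[15, -2.1, 0, 0.3, 15, -2.1, 0, 0.3, 15, -2.1, 0, 0.3, 15, -2.1, 0, 0.3, 15, -2.1, -10, 0.3, 15, -2.1, -10, 0.3, 15, -2.1, -13, 0.3, 15, -2.1, -13, 0.3],
)

```text
clock: 2.82
position: [0.571, -0.1709, 0.0945]
ee_rot: [-0.008, 0.642, 0.767, -0.002]
contact_force: [-1.5, 0.8, -1.3]
width: 0.0002
gripper_force: 0.0
```

Run:
```python
from h import *
s=get_state(); im=get_image("wrist"); cv2.imwrite("pics/w2.png",im[:,:,::-1]); cm=cam("wrist")
print(s['clock'],s['position'],s['contact_force'])
for l in[(.572,-.149,.036),(.551,-.0305,.05),(.5765,-.175,.030)]: print(proj("wrist",l,cm).round(0))
```

```text
2.8167 [ 0.57097617 -0.17093279  0.09449778] [-1.49186712  0.75205445 -1.26209227]
[325. 184.]
[326. -41.]
[324. 220.]
```

View pics/w2.png

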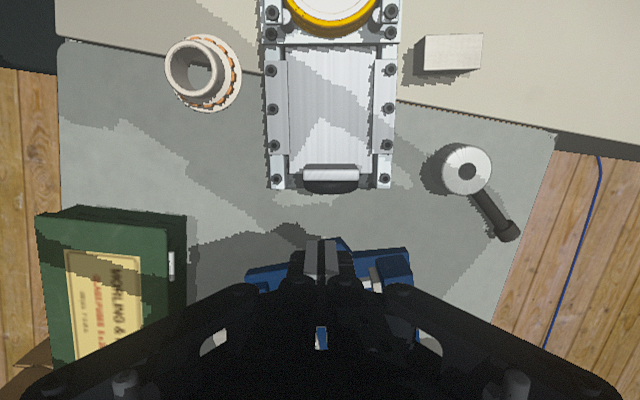

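The pad is centred at column 331, rows 165–193, and its axis is parallel to the tool, about 3 mm right of it. The vise edge is near row 245, so I'll go down close behind the pad.

Emit:
apply_moves(
  steps=[0.2, 0.5, 0, 0, 0.2, 0.5, 0, 0, 0.2, 0.5, -3, 0, 0.2, 0.5, -6, 0, 0.2, 0.5, -6, 0, 0.2, 0.5, -6, 0],
)

```text
clock: 3.37
position: [0.5793, -0.1707, 0.0429]
ee_rot: [0.001, 0.642, 0.766, 0.0]
contact_force: [-0.5, -0.3, 0.1]
width: 0.0001
gripper_force: 0.0
```

Emit:
apply_moves(
  steps=[0, 0, -1, 0, 0, 0, -1, 0, -0.17, 1, -1, 0, -0.35, 2, -1, 0, -0.5, 3, -1, 0, -0.7, 4, -1, 0, -0.87, 5, -1, 0, -1.05, 6, -1, 0],
)

```text
clock: 4.03
position: [0.5694, -0.1128, 0.0327]
ee_rot: [0.003, 0.642, 0.767, -0.001]
contact_force: [-0.3, -9.7, 0.1]
width: 0.0
gripper_force: 4.7
```

Emit:
apply_moves(
  steps=[-0.07, 0.4, 0, 0, -0.14, 0.8, 0, 0, -0.21, 1.2, 0, 0, -0.25, 1.4, 0, 0, -0.25, 1.4, 0, 0],
)

```text
clock: 4.45
position: [0.5667, -0.0984, 0.0327]
ee_rot: [0.003, 0.642, 0.767, -0.001]
contact_force: [0.0, -8.1, -0.9]
width: 0.0001
gripper_force: 3.9
```

Emit:
apply_moves(
  steps=[-0.05, 0.3, 0, 0, -0.09, 0.5, 0, 0, -0.12, 0.7, 0, 0, -0.12, 0.7, 0, 0],
)

```text
clock: 4.78
position: [0.5655, -0.0918, 0.0327]
ee_rot: [0.003, 0.642, 0.767, -0.001]
contact_force: [-0.3, -8.8, 2.4]
width: 0.0003
gripper_force: 4.2
```

Emit:
apply_moves(
  steps=[-0.04, 0.2, 0, 0, -0.07, 0.4, 0, 0, -0.07, 0.4, 0, 0],
)

```text
clock: 5.03
position: [0.5653, -0.0906, 0.0328]
ee_rot: [0.005, 0.641, 0.768, -0.003]
contact_force: [-1.2, -15.6, -0.9]
width: -0.0003
gripper_force: 7.9
```

Emit:
apply_moves(
  steps=[-0.04, 0.2, 0, 0, -0.04, 0.2, 0, 0, -0.04, 0.2, 0, 0],
)

```text
clock: 5.28
position: [0.5653, -0.0905, 0.0329]
ee_rot: [0.006, 0.64, 0.768, -0.004]
contact_force: [-0.1, -21.6, -2.0]
width: 0.0
gripper_force: 10.4
```

At the hard stop: the force rose from 16 to 22 N with no further motion. Now I'll retract.

Emit:
apply_moves(
  steps=[0.35, -2, 0, 0, 0.7, -4, 0, 0, 1.05, -6, 0, 0, 1.4, -8.2, 0, 0, 1.4, -8.2, 0, 0, 1.4, -8.2, 3, 0, 1.4, -8.2, 7, 0, 1.4, -8.2, 10, 0],
)

```text
clock: 5.95
position: [0.5774, -0.1645, 0.1336]
ee_rot: [-0.0, 0.643, 0.766, 0.0]
contact_force: [0.3, 0.1, 0.5]
width: 0.0003
gripper_force: 0.0
```

Emit:
apply_moves(
  steps=[-10, 19, 2, 0, -10, 19, 2, 0, -10, 19, 2, 0, -10, 19, 2, 0, -10, 19, 2, 0, -10, 19, 2, 0, -10, 19, 2, 0],
)

```text
clock: 6.53
position: [0.4752, 0.0275, 0.1522]
ee_rot: [-0.0, 0.641, 0.768, 0.0]
contact_force: [0.1, 0.1, -0.6]
width: 0.0002
gripper_force: 0.0
```

Run:
```python
from h import *
s=get_state(); im=get_image("wrist"); cv2.imwrite("pics/w3.png",im[:,:,::-1]); cm=cam("wrist")
t=get_image("top")[160:280,320:480]; cv2.imwrite("pics/t3.png",cv2.resize(t[:,:,::-1],None,fx=5,fy=5,interpolation=cv2.INTER_CUBIC))
print(s['clock'],s['position'])
for l in[(.5397,.0335,.0257),(.551,-.0305,.038),(.6204,.0477,.012)]: print(proj("wrist",l,cm).round(0))
```

```text
6.5333 [0.47516703 0.02745228 0.15215195]
[391. 197.]
[390. 272.]
[478. 194.]
```

View pics/w3.png

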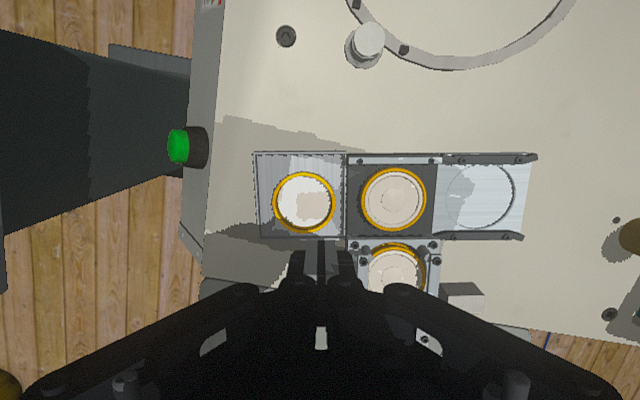

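View pics/t3.png

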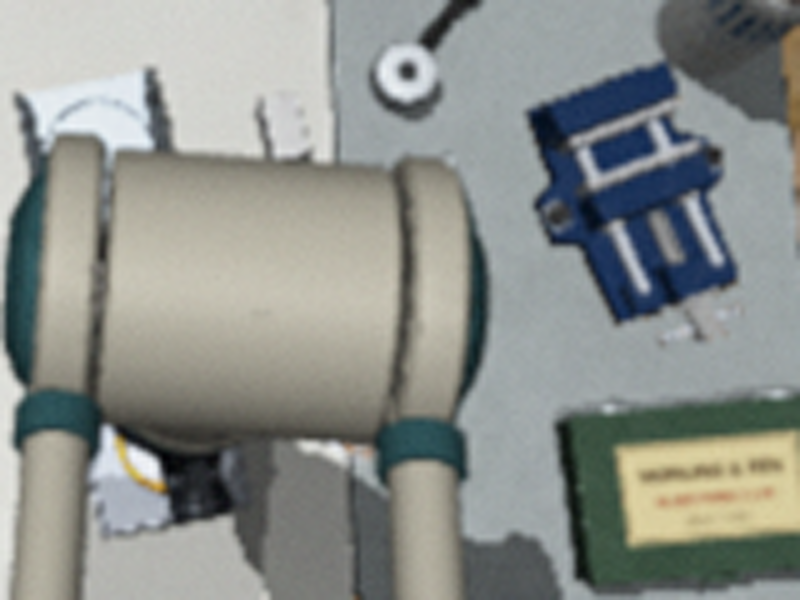

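One cap is out on the outlet at (393,199), and the stack behind it has dropped to two. The pocket is at (479,196) and the rejected cap is undisturbed at (304,202). Predictions agree to about 2 mm.

Emit:
apply_moves(
  steps=[1.1, 0, -3, 0, 1.1, 0, -6, 0, 1.1, 0, -9, 0, 1.1, 0, -10, 0, 1.1, 0, -10, 0, 1.1, 0, -10, 0],
)

```text
clock: 7.13
position: [0.4891, 0.0231, 0.0507]
ee_rot: [-0.0, 0.643, 0.766, -0.0]
contact_force: [0.2, -0.7, 0.7]
width: -0.0004
gripper_force: 0.0
```

Emit:
apply_moves(
  steps=[0, 0, -1.5, 0, 0, 0, -2.5, 0, 0, 0, -3, 0, 0, 0, -3.2, 0, 0, 0, -3.2, 0],
)

```text
clock: 7.55
position: [0.4893, 0.0238, 0.0198]
ee_rot: [0.0, 0.643, 0.766, 0.0]
contact_force: [0.1, 0.0, -1.1]
width: 0.0003
gripper_force: 0.0
```

Emit:
apply_moves(
  steps=[0.5, 0.1, -0.2, 0, 1, 0.17, -0.2, 0, 1.7, 0.3, -0.2, 0, 2.5, 0.43, -0.2, 0, 3.3, 0.58, -0.2, 0, 4.1, 0.72, -0.2, 0, 4.9, 0.86, -0.2, 0, 5.5, 0.96, -0.2, 0],
)

```text
clock: 8.22
position: [0.5443, 0.0339, 0.0175]
ee_rot: [-0.0, 0.642, 0.766, -0.0]
contact_force: [-3.2, -0.1, 4.7]
width: -0.0001
gripper_force: 2.3
```

Run:
```python
from h import *
s=get_state(); im=get_image("wrist"); cv2.imwrite("pics/w4.png",im[:,:,::-1]); cm=cam("wrist")
print(s['clock'],s['position'],s['contact_force'])
for l in[(.6215,.046,.02),(.6215,.046,.012)]: print(proj("wrist",l,cm).round(0))
```

```text
8.2167 [0.54425022 0.03394001 0.01750662] [-3.17677495 -0.14322313  4.67607551]
[477. 260.]
[470. 253.]
```

View pics/w4.png

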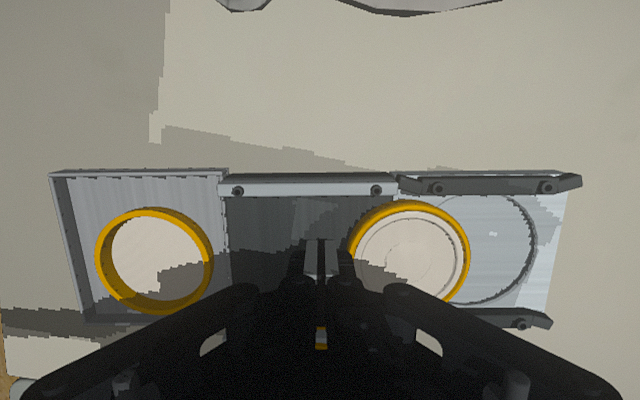

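The cap is centred at column 410, moving cleanly between the guides. The pocket centre is near column 477, so about 33 mm remain.

Emit:
apply_moves(
  steps=[0.5, 0.09, 0.05, 0, 1, 0.17, 0.1, 0, 1.5, 0.26, 0.1, 0, 2, 0.35, 0.1, 0, 2.5, 0.44, 0.1, 0, 2.8, 0.49, 0.1, 0, 3, 0.52, 0.1, 0, 3, 0.52, 0.1, 0],
)

```text
clock: 8.93
position: [0.5741, 0.039, 0.0183]
ee_rot: [0.0, 0.643, 0.766, 0.0]
contact_force: [0.9, -0.3, -0.0]
width: -0.0001
gripper_force: 0.0
```

```bash
cat > seg.py <<'E'
from h import *
im=get_image("wrist"); cm=cam("wrist"); cv2.imwrite("pics/w5.png",im[:,:,::-1])
hsv=cv2.cvtColor(im,cv2.COLOR_RGB2HSV); m=cv2.inRange(hsv,(18,150,90),(32,255,255))
m[360:]=0
n,lab,st,ce=cv2.connectedComponentsWithStats(m)
for i in range(1,n):
    if st[i,4]>150:
        p=np.argwhere(lab==i)[:,::-1].astype(np.float32); h=cv2.convexHull(p)
        e=cv2.fitEllipse(h); print(st[i],np.round(e[0],1),np.round(e[1],1),[px("wrist",e[0],z,cm)[:2].round(4) for z in(.02,.0257)])
E
python3 seg.py
```

```text
[ 348  197  117  102 1746] [407.1 250.5] [108.1 115.1] [array([0.6152, 0.0499]), array([0.6131, 0.0521])]
[  34  206  123  108 3811] [ 95.5 258.7] [105.8 123.8] [array([0.4685, 0.0196]), array([0.4724, 0.0231])]
```

Emit:
apply_moves(
  steps=[0.2, 0.04, 0, 0, 0.35, 0.06, 0, 0, 0.45, 0.08, 0, 0, 0.55, 0.1, 0, 0, 0.55, 0.1, 0, 0],
)

```text
clock: 9.4
position: [0.5793, 0.04, 0.0184]
ee_rot: [0.0, 0.643, 0.766, 0.0]
contact_force: [0.2, -0.3, -0.3]
width: -0.0002
gripper_force: 0.0
```

```bash
python3 seg.py
```

```text
[ 338  197  118   99 1642] [397.  251.3] [109.3 115.8] [array([0.616 , 0.0496]), array([0.6141, 0.0519])]
[  24  206  124  107 3961] [ 85.6 258.5] [105.5 124.8] [array([0.4692, 0.0198]), array([0.4733, 0.0233])]
```

Emit:
apply_moves(
  steps=[-1.5, -0.26, 0.1, 0, -3.5, -0.6, 0.2, 0, -4, -0.7, 3, 0, -6, -1, 7, 0, -8, -1.4, 10, 0, -8, -1.4, 12, 0, -8, -1.4, 12, 0, -8, -1.4, 12, 0],
)

```text
clock: 10.12
position: [0.4998, 0.0259, 0.1397]
ee_rot: [0.002, 0.643, 0.766, 0.001]
contact_force: [-0.1, -1.2, 1.1]
width: 0.0001
gripper_force: 0.0
```

```bash
python3 seg.py
python3 - <<'E'
from h import *
print(get_state()['position'])
im=cv2.imread("pics/w5.png"); cm=cam("wrist"); c=proj("wrist",(.6215,.046,.012),cm); print(c)
for s in[(.6215,.046,.012),(.5422,.032,.014)]: print(px("wrist",proj("wrist",s,cm),s[2],cm))
cv2.imwrite("pics/w6.png",cv2.resize(im[120:320,220:620],None,fx=2,fy=2,interpolation=cv2.INTER_CUBIC))
E
```

```text
[426 161  66  67 707] [458.2 193.6] [62.9 69.9] [array([0.6141, 0.0481]), array([0.6114, 0.049 ])]
[242 168  66  64 891] [274.7 199.3] [63.7 66.3] [array([0.4629, 0.0163]), array([0.4634, 0.018 ])]
[349 241  53  41 357] [374.9 265.4] [41.7 60.3] [array([ 0.5596, -0.0288]), array([ 0.558 , -0.0262])]
[0.49898525 0.02597381 0.13836561]
[461.89814743 195.12329301]
[0.6215 0.046  0.012 ]
[0.5422 0.032  0.014 ]
```

View pics/w6.png

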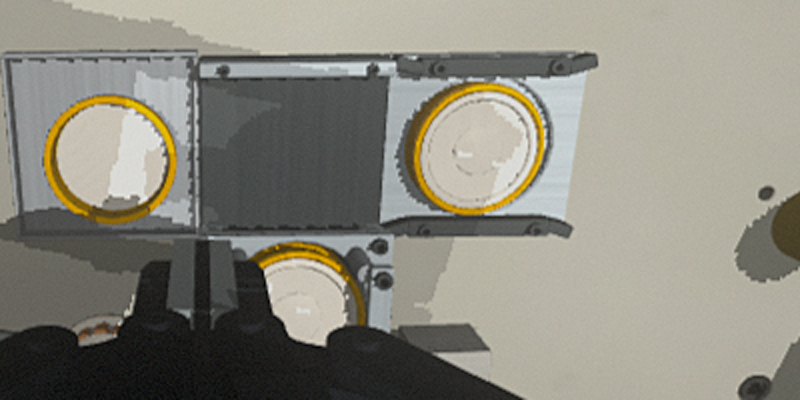

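Emit:
apply_moves(
  steps=[2, 0.35, -4, 0, 4, 0.7, -8, 0, 4, 0.7, -11, 0, 4, 0.7, -12, 0, 5, 0.87, -12, 0, 6.5, 1.14, -12, 0, 7.6, 1.33, -12, 0, 8, 1.4, -12, 0],
)

```text
clock: 10.83
position: [0.5799, 0.0401, 0.0175]
ee_rot: [-0.0, 0.643, 0.766, -0.0]
contact_force: [0.4, 0.3, -0.3]
width: -0.0
gripper_force: 0.0
```

Emit:
apply_moves(
  steps=[0.1, 0.02, 0, 0, 0.2, 0.03, 0, 0, 0.3, 0.05, 0, 0, 0.3, 0.05, 0, 0],
)

```text
clock: 11.17
position: [0.5812, 0.0404, 0.0182]
ee_rot: [-0.0, 0.643, 0.766, -0.0]
contact_force: [-0.6, 0.5, -0.3]
width: -0.0005
gripper_force: 0.0
```

```bash
python3 seg.py
```

```text
[ 343  197  119  101 1615] [402.5 250.9] [108.5 117.5] [array([0.6207, 0.0507]), array([0.6187, 0.0529])]
[  20  207  124  107 4047] [ 81.7 258.9] [105.6 125. ] [array([0.4695, 0.0197]), array([0.4736, 0.0232])]
```

Emit:
apply_moves(
  steps=[0.1, 0.02, 0, 0, 0.2, 0.03, 0, 0, 0.3, 0.05, 0, 0, 0.3, 0.05, 0, 0],
)

```text
clock: 11.55
position: [0.5853, 0.041, 0.0184]
ee_rot: [0.0, 0.643, 0.766, 0.0]
contact_force: [0.2, 0.9, -0.5]
width: -0.0001
gripper_force: 0.0
```

```bash
python3 seg.py
```

```text
[ 336  196  118   99 1582] [395.  250.4] [108.8 116.9] [array([0.621 , 0.0509]), array([0.6191, 0.0531])]
[  12  206  124  108 4223] [ 73.8 258.4] [105.7 125.4] [array([0.4696, 0.0199]), array([0.4739, 0.0234])]
```

Emit:
apply_moves(
  steps=[0.1, 0.02, 0, 0, 0.2, 0.03, 0, 0, 0.3, 0.05, 0, 0, 0.3, 0.05, 0, 0],
)

```text
clock: 11.93
position: [0.587, 0.0414, 0.0182]
ee_rot: [-0.001, 0.642, 0.766, -0.001]
contact_force: [-2.8, -0.2, 2.1]
width: 0.0001
gripper_force: 1.4
```

```bash
python3 seg.py
```

```text
[ 336  196  118   99 1592] [394.7 250.5] [108.4 117. ] [array([0.6227, 0.0513]), array([0.6209, 0.0535])]
[   9  206  124  108 4268] [ 70.7 258.5] [105.4 125.5] [array([0.47  , 0.0198]), array([0.4744, 0.0234])]
```

Emit:
apply_moves(
  steps=[0.1, 0.02, 0, 0, 0.15, 0.03, 0, 0, 0.15, 0.03, 0, 0],
)

```text
clock: 12.23
position: [0.5873, 0.0415, 0.0181]
ee_rot: [-0.002, 0.642, 0.766, -0.002]
contact_force: [-5.3, -2.6, 4.8]
width: 0.0002
gripper_force: 3.0
```

```bash
python3 seg.py
```

```text
[ 336  196  118   99 1565] [394.3 251.2] [109.2 117.1] [array([0.6228, 0.0511]), array([0.6209, 0.0533])]
[   9  206  124  108 4301] [ 70.6 258.3] [105.3 125.1] [array([0.47  , 0.0199]), array([0.4744, 0.0234])]
```

Firm stop: force rises and the cap doesn't move. I'll retract and check the cap's height and flatness from two views.

Emit:
apply_moves(
  steps=[-1.5, -0.26, 0, 0, -3.5, -0.6, 0.2, 0, -4, -0.7, 3, 0, -6, -1, 7, 0, -8, -1.4, 10, 0, -8, -1.4, 12, 0, -8, -1.4, 12, 0, -8, -1.4, 12, 0],
)

```text
clock: 12.95
position: [0.5114, 0.0278, 0.14]
ee_rot: [0.002, 0.643, 0.766, 0.002]
contact_force: [-0.1, -0.8, -0.1]
width: -0.0003
gripper_force: 0.0
```

```bash
cat > disc.py <<'E'
import sys,pickle
from h import *
# white-ish top disc = hull of the hole(s) enclosed by the yellow ring; also yellow top edges
im=get_image("wrist"); cm=cam("wrist")
hsv=cv2.cvtColor(im,cv2.COLOR_RGB2HSV); m=cv2.inRange(hsv,(18,120,70),(34,255,255)); m[300:]=0
m=cv2.morphologyEx(m,cv2.MORPH_CLOSE,np.ones((3,3),np.uint8))
cs,hi=cv2.findContours(m,cv2.RETR_CCOMP,cv2.CHAIN_APPROX_NONE); out=[]
for i,c in enumerate(cs):
    if hi[0][i][3]>=0 and cv2.contourArea(c)>800:
        e=cv2.fitEllipse(c); out.append(e); print(np.round(e[0],2),np.round(e[1],2),round(e[2]))
pickle.dump((out,cm),open(sys.argv[1],"wb"))
E
python3 disc.py v1.pkl
```

```text
[262.07 198.08] [53.42 58.  ] 120
[451.72 193.6 ] [56.7  63.77] 54
```

Emit:
apply_moves(
  steps=[4, 0.7, 0, 0, 8, 1.4, 0, 0, 10, 1.7, 0, 0, 10, 1.7, 0, 0, 10, 1.7, 0, 0],
)

```text
clock: 13.42
position: [0.6097, 0.0451, 0.1356]
ee_rot: [-0.002, 0.642, 0.766, -0.001]
contact_force: [-0.9, -0.7, 0.1]
width: -0.0004
gripper_force: 0.0
```

```bash
python3 disc.py v2.pkl
python3 - <<'E'
from h import *
import pickle
from scipy.optimize import least_squares
a,ca=pickle.load(open("v1.pkl","rb")); b,cb=pickle.load(open("v2.pkl","rb"))
for e in a:
  for f in b:
    r=least_squares(lambda P:np.r_[proj("wrist",P,ca)-e[0],proj("wrist",P,cb)-f[0]],[.55,.03,.02])
    if abs(r.fun).max()<3: print(r.x.round(4),r.fun.round(1))
# nest expected, from outlet fit
E
```

```text
[148.21 199.39] [49.47 60.61] 135
[335.97 195.23] [60.08 62.32] 77
[0.4624 0.0142 0.0105] [ 0.   0.5 -0.  -0.5]
[0.5477 0.0751 0.1783] [ 0.   2.5 -0.  -2.4]
[0.6219 0.0481 0.0171] [ 0.   0.4 -0.  -0.4]
```

The cap's top stands 6.6 mm above the rejected cap's (expected 6.0 if seated, at least 9.7 if not), so it is seated at the pocket position.

```bash
python3 -c "
from rig import *
print(sign_off())"
```

```text
the job is handed in; nothing more can be done
None
```

One cap was dispensed with a single full plunger press and pushed into the pick-up nest, where it measured as seated; I saw the stack drop, disturbed nothing that I could see, and handed the job in after about 13 s.

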